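Hold a brass handle tube in the V-blocks for cross-drilling

ROBOT

A 6-joint arm with a two-finger parallel gripper is mounted at the origin on the work surface. World frame = base frame: x ahead of the robot, y to its left, z up, the work surface at z = 0. Lengths are in m, angles in rad, forces in N, time in s.
With the tool pointing down it reaches from about 0.3 to 0.875 m from the base axis. Payload 6.4 kg.
Tool frame: the origin (TCP) lies on the centre line of the jaws, within the pads' length; the fingertips stand ctrl.tip_extent ahead of it and the grasp point (between the pads) lies 8 mm behind it (ctrl.tip_extent is the distance from the TCP to the fingertips, in m); z points along the fingers, y is the line along which they close (so a half turn about z gives the same grasp; the last joint's range is limited). The gripper opens to 85 mm and grips with 20 to 120 N. Pads are 22 mm wide; open, the fingers measure 114 mm over their backs; the gripper's body (76 mm by 85 mm) begins 54 mm behind the grasp point. The pads swing forward as they close: fully open they stand 13 mm farther back than shut.
Start: joints at [-1.524, 0.181, 1.607, -0, 1.354, -0.206], TCP at [0.144, -0.557, 0.242] pointing down, gripper open.
Joint ranges: [-2.99, 2.99], [-0.89, 2.07], [0.3, 2.58], [-1.14, 4.28], [0, 2.63], [-3.12, 3.12]. Speed limits (rad/s): [2.57, 2.57, 3.01, 3.14, 3.14, 3.14].

INTERFACE

Orientations are given as a unit quaternion [w, x, y, z].
In Python, from bench import ctrl gives the robot as it stands.
- The arm moves only by the shell command python3 -m handwheel 'ROWS'. ROWS is JSON, a list of rows, each a list of 7 numbers: the turn, a rotation vector about the tool's x, y, z as a fraction of full scale, then the shift along the tool's x, y, z as a fraction of full scale, then the opening, from 0 (shut) to 1 (fully open). In form: [[rx, ry, rz, x, y, z, jaw], ...]. A call has exactly 8 rows; each row shifts and turns the commanded pose from where the row before left it, along the tool's axes as they then stand; what a row does not reach is not made up. Full scale, the value 1, is 300 mm for a shift and pi rad for a turn. A row lasts 1/10 s, in which the tool goes at most 50 mm and 8.59 degrees, less where a joint would pass 70% of its speed; a pose out of reach is approached as far as the arm can. A call with a number of a shift or a turn outside -1 to 1 is refused whole. A call with a gripper value outside its range is refused whole. The fingers move at their own pace and stop on an object; the grip force is fixed at half the most. Time passes only in rows, so rows that do not move let the fingers close, or fill a call up. It gives the time, the measured TCP pose, the force, the opening and the grip force at its end, in the units of the state.
- ctrl.get_obs(): the state, without advancing time (a new reading comes with each control period).
- ctrl.camera(name): name is "scene" or "top" or "wrist"; returns the picture (420x560x3 uint8, blue, green, red); there is no depth.
- ctrl.camera_model(name): a dict with "camera_matrix" (3x3 intrinsics, pixels), "cam_to_world" (4x4, takes a point from camera to world coordinates). Camera axes: x right, y up, looking along -z (the intrinsics and any distortion apply to the point x, -y, -z); pixel columns grow to the right and rows downward; lengths in m; the calibration is good to about 2 mm. A picture is of the moment at which its call begins: read the wrist's pose just before it. camera_model takes no time and is no camera call; for the wrist camera it gives the pose at the moment of the call.
- ctrl.hand_in(): hands the job in; it is judged then, once.
The state is a dict: "time_s": time; "q": joint angles; "dq": joint speeds; "joint_efforts": joint torques, N m; "eef_pos": TCP position; "eef_rot": TCP orientation; "wrist_force": force on the tool from outside, world axes, zero at the start; "torque": the same for the moment, N m; "opening": opening from 0.0 (shut) to 1.0 (fully open); "grasp_force": force on a finger pad.
Only numpy, scipy, OpenCV 4.12 (cv2) and the standard library are available. Lean on these libraries where they do the work, as an engineer would, in place of code of your own. Each camera call takes 0.05 s, during which the arm holds its last target. There are 200 camera calls.

TASK

Get the brass bag-handle tube ready for its rivet hole to be drilled: it has to lie in the two V-blocks of the drilling jig with its end against the end stop, and the wooden dowel has to be pushed all the way into its bore, up to the stop as well, so that the drill does not crush the tube. Finish while holding it there: press down on the tube midway between the V-blocks, firmly (about 10 N), so that it bears on both sides of the V, and keep pressing, without letting go, when you are done. Leave the mug, the glue jar, the hammer and the rivet box where they are.

Things in the scene. Friction and masses are not known exactly. Their poses are not given: they have to be found in the camera images.
- tube_center (a point): Centre of the loose brass tube: outer diameter 25 mm, bore 19 mm right through, 130 mm long, 0.2 kg, plain square ends, both alike. It starts lying on the bench (centre 12.5 mm up). Its x axis is the tube's axis; it can be rolled to any angle about it.
- dowel_center (a point): Centre of the loose, pale hardwood dowel: diameter 17 mm, 180 mm long, 30 g, both ends alike with a 5 mm long taper down to 10 mm diameter. It starts lying on the bench (centre 8.5 mm up). Its x axis is the dowel's axis. Pushed home against the stop it sticks out of the tube by 50 mm.
- seat (a point): Point of the fixed drilling jig where the tube's centre lies when seated in both V-blocks with its end on the end stop, 43.7 mm above the bench, midway between the blocks. x runs along the V towards the stop, z up. The dowel goes in from the -x side, where the space is open. In the gap between the blocks the base plate's top is 33.7 mm below this point.
- stop (a point): Middle of the aluminium end stop's face at the tube's axis height: 65 mm from seat along the V (same axes). The face looks to -x; the stop is 12 mm thick, 44 mm wide (y) and its top is 14 mm above this point.
- jig: Fixed drilling jig, same axes as seat; origin on the bench under seat. Dark steel base plate 10 mm thick from x -76 to +100, y -50 to +62 mm. Drill-bush arm, parked and not used: post at x 58, y 50 mm, arm from x 47 to 117 mm, top of its knob 82 mm above the bench.
- flank_a: The +y side of the V in both fixed steel V-blocks (origin and axes as jig). The blocks, 34 mm long and 56 mm wide, have their middles at x -41 and +41 mm: a clear gap of 48 mm between them. 90-degree V, ground and oiled so the tube slides easily, mouth 36 mm wide, its bottom 26 mm and the blocks' tops 44 mm above the bench.
- flank_b: The -y side of the V in both fixed steel V-blocks (origin and axes as jig). The blocks, 34 mm long and 56 mm wide, have their middles at x -41 and +41 mm: a clear gap of 48 mm between them. 90-degree V, ground and oiled so the tube slides easily, mouth 36 mm wide, its bottom 26 mm and the blocks' tops 44 mm above the bench.
- mug: White mug, 80 mm across, 92 mm high, handle to its +y; origin under its centre. Bystander.
- glue_jar: Yellow glue jar with blue lid, 60 mm across, 58 mm high; origin under its centre. Bystander.
- hammer: Hammer with wooden handle lying along its x axis, 260 mm long, 26 mm high; origin under its middle, head at +x. Bystander.
- rivet_box: Clear plastic box, open on top, 130 x 100 x 35 mm high, with brass and steel rivets in it; origin under its centre. Bystander.
Things that resemble listed ones, but are neither listed nor needed, are in the scene too. What is shaped like the part that bears dowel_center but blue or grey is not meant.

How it is judged:
By the outcome, as a careful person would: the job done as asked, in the order asked, and still so for the second after the job is handed in, while the arm keeps its last pose, push and grip.
It also fails if it takes over 72 s, if anything falls off the work surface, if the arm or the gripper's body presses on something with over 40 N, if the wrist force passes 120 N, or if a joint passes its speed limit or range.

## Working session

There is one attempt and no reset: what is moved stays moved. The work goes in short steps, Python scripts to look and compute and a shell command to move; the robot and the scene stay as the last step left them, time stands still between calls to the robot, and variables do not carry over. Pictures are saved under pics/ and viewed, at most 13 in all, crops included, and the job is handed in when it is done.

```bash
ls; mkdir -p pics; python3 - <<'E'
from bench import ctrl
import cv2
o=ctrl.get_obs(); print(o, ctrl.tip_extent)
for n in ("top","scene"):
    m=ctrl.camera_model(n); print(n,m['camera_matrix'],m['cam_to_world'],{k:v for k,v in m.items() if k not in('camera_matrix','cam_to_world')})
    cv2.imwrite(f"pics/{n}0.png",ctrl.camera(n))
E
```

```text
pics
{'time_s': 0.0, 'q': array([-1.52430766e+00,  1.81527974e-01,  1.60804710e+00,  1.37078518e-05,
        1.35377810e+00, -2.06297225e-01]), 'dq': array([0.00052799, 0.00247525, 0.00090574, 0.00017561, 0.00146577,
       0.00046036]), 'joint_efforts': array([-1.66342623e-03, -4.44863749e+01, -3.51339948e+01, -4.06907702e-04,
        9.15991492e-03,  1.31662566e-05]), 'eef_pos': array([ 0.14380552, -0.55616457,  0.24137258]), 'eef_rot': array([-8.76916508e-04,  9.92022842e-01,  1.26055169e-01,  7.69321660e-05]), 'wrist_force': array([-0.252581  , -1.09023311, -0.21952441]), 'torque': array([ 0.07631359,  0.01725731, -0.03710491]), 'grasp_force': 0.0, 'opening': 1.00396621048399} 0.011
top [[463.0565524    0.         280.63560627]
 [  0.         463.0565524  211.1515344 ]
 [  0.           0.           1.        ]] [[ 0.0183411   0.99783726 -0.06312218  0.44929529]
 [-0.99974971  0.01911195  0.01162996 -0.0659568 ]
 [ 0.0128112   0.06289308  0.99793804  1.5128832 ]
 [ 0.          0.          0.          1.        ]] {}
scene [[457.68383214   0.         291.19934767]
 [  0.         457.68383214 208.6442827 ]
 [  0.           0.           1.        ]] [[-0.56966257 -0.55791132  0.60350602  1.36239162]
 [ 0.82173028 -0.37267763  0.43112728  0.50820892]
 [-0.01561759  0.74151625  0.67075312  0.96483736]
 [ 0.          0.          0.          1.        ]] {}
```

View pics/top0.png

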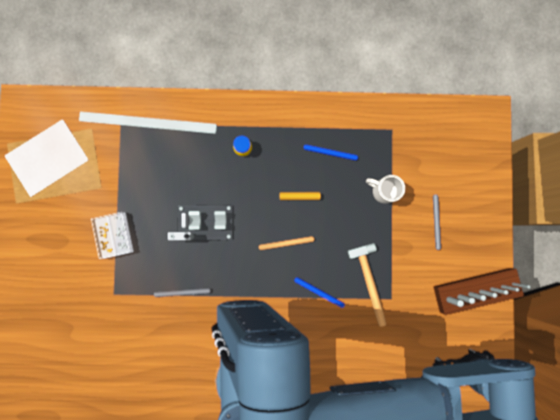

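View pics/scene0.png

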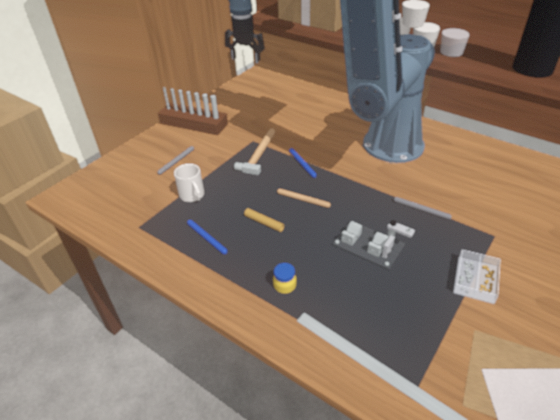

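The top view shows the brass tube at about (300,196), the pale dowel at (287,243), and the jig at (205,222) with its arm and stop on the left. So jig +x is roughly world +y. The blue and grey rods are decoys. Next I'll measure these points.

```bash
cat > h.py <<'E'
import numpy as np, cv2
from bench import ctrl
def ray(m,uv,z):
    K=m['camera_matrix'];T=m['cam_to_world']
    p=np.linalg.solve(K,[uv[0],uv[1],1.]);d=T[:3,:3]@[p[0],-p[1],-p[2]];o=T[:3,3]
    return o+d*(z-o[2])/d[2]
def proj(m,P):
    K=m['camera_matrix'];T=m['cam_to_world'];c=T[:3,:3].T@(np.asarray(P)-T[:3,3]);u=K@[c[0],-c[1],-c[2]];return u[:2]/u[2]
def blobs(mask,amin=60):
    cs,_=cv2.findContours(mask.astype('uint8'),cv2.RETR_EXTERNAL,cv2.CHAIN_APPROX_NONE)
    return [c for c in cs if cv2.contourArea(c)>amin]
def bar(m,c,z):  # min-area rect -> centre, axis angle (deg, world), length, width
    P=np.array([ray(m,p,z)[:2] for p in c[:,0,:].astype(float)])*1000
    (x,y),(w,h),a=cv2.minAreaRect(P.astype('float32'))
    if w<h:a+=90
    return np.round([x,y,(a+90)%180-90,max(w,h),min(w,h)],1)
def rot():
    from scipy.spatial.transform import Rotation as R
    q=ctrl.get_obs()['eef_rot'];return R.from_quat([q[1],q[2],q[3],q[0]]).as_matrix()
E
python3 - <<'E'
from h import *
im=cv2.imread('pics/top0.png');m=ctrl.camera_model('top')
hsv=cv2.cvtColor(im,cv2.COLOR_BGR2HSV);roi=np.zeros(im.shape[:2],bool);roi[135:290,122:388]=1
for c in blobs(cv2.inRange(hsv,(5,90,90),(30,255,255)).astype(bool)&roi):
    cx=c[:,0].mean(0);print(cx,bar(m,c,.0125),hsv[int(cx[1]),int(cx[0])])
g=(hsv[...,2]>110)&(hsv[...,1]<60)&roi; g[:,250:]=0
for c in blobs(g,20): print('grey',c[:,0].mean(0),bar(m,c,.044))
print(rot())
E
```

```text
[367.07407407 273.08641975] [ 350.1 -365.1   17.8  115.9   30. ] [ 23 108 253]
[286.00862069 242.82758621] [ 441.9 -103.   -79.8  183.5   20.4] [ 20 121 250]
[299.72043011 195.8172043 ] [ 596.4 -144.   -88.9  133.6   29.4] [ 23 203 244]
grey [183.30555556 220.        ] [508.3 223.9   1.8  50.8  15.8]
grey [125.45833333 233.76041667] [465.9 399.    2.3 135.7  34.5]
grey [219.31578947 219.66666667] [512.  111.8   1.5  60.5  38. ]
grey [185.9453125 228.46875  ] [484.  216.  -43.4 133.2  65.1]
grey [123.30555556 159.41666667] [697.7 419.1   2.3  54.7  12.7]
[[ 9.68216680e-01  2.50112883e-01 -8.05970104e-05]
 [ 2.50112693e-01 -9.68215434e-01  1.58580065e-03]
 [ 3.18593904e-04 -1.55555698e-03 -9.99998739e-01]]
```

```bash
python3 - <<'E'
import cv2
im=cv2.imread('pics/top0.png')[190:260,150:340]
cv2.imwrite('pics/crop1.png',cv2.resize(im,None,fx=4,fy=4,interpolation=cv2.INTER_CUBIC))
E
```

```text
(no output)
```

View pics/crop1.png

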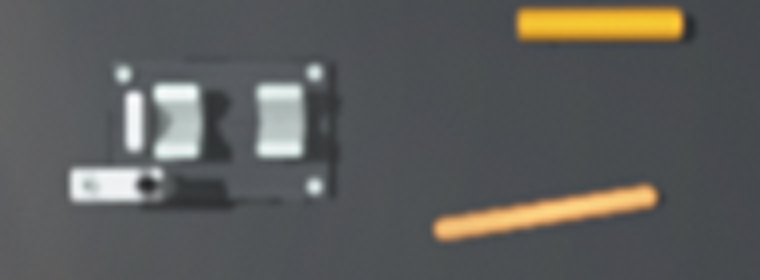

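Measured:
- **Tube:** (0.596, -0.144), axis along world y.
- **Dowel:** (0.442, -0.103).
- **Jig seat:** about (0.51, 0.15), with jig +x roughly along world +y.

I'll turn the tool and go above the tube for a close look.

```bash
python3 -m handwheel '[[0,0,-0.0473,0,0,0,1],[0,0,-0.0473,0,0,0,1],[0,0,-0.0473,0,0,0,1],[0,0,-0.0473,0,0,0,1],[0,0,-0.0473,0,0,0,1],[0,0,-0.0473,0,0,0,1],[0,0,-0.0473,0,0,0,1],[0,0,-0.0473,0,0,0,1]]'
python3 -m handwheel '[[0,0,-0.047,0,0,0,1],[0,0,0,0.11,0.12,0,1],[0,0,0,0.11,0.12,0,1],[0,0,0,0.11,0.12,0,1],[0,0,0,0.11,0.12,0,1],[0,0,0,0.11,0.12,0,1],[0,0,0,0.11,0.12,0,1],[0,0,0,0.11,0.12,0,1]]'
python3 -m handwheel '[[0,0,0,0.11,0.12,0,1],[0,0,0,0.11,0.12,0,1],[0,0,0,0.11,0.12,0,1],[0,0,0,0.11,0.12,0,1],[0,0,0,0.1,0.12,0,1],[0,0,0,0.05,0.06,0,1],[0,0,0,0,0,0,1],[0,0,0,0,0,0,1]]'
python3 - <<'E'
from h import *
o=ctrl.get_obs();print(o['time_s'],o['eef_pos'],o['q'],rot());m=ctrl.camera_model('wrist');print(m)
cv2.imwrite('pics/w1.png',ctrl.camera('wrist'))
E
```

```text
time_s: 0.9
eef_pos: [0.1438, -0.5564, 0.2417]
eef_rot: [-0.0, 0.749, 0.662, 0.0]
wrist_force: [0.6, 0.6, 0.2]
opening: 1.001
grasp_force: 0.0
time_s: 1.7
eef_pos: [0.3925, -0.3194, 0.2421]
eef_rot: [-0.0, 0.701, 0.714, 0.0]
wrist_force: [0.8, 0.1, -0.8]
opening: 0.996
grasp_force: 0.0
time_s: 2.5
eef_pos: [0.5859, -0.1401, 0.2415]
eef_rot: [-0.001, 0.7, 0.714, -0.0]
wrist_force: [0.1, -0.2, 0.3]
opening: 0.997
grasp_force: 0.0
2.5 [ 0.58588176 -0.14010774  0.24153201] [-4.31325306e-01  2.42665931e-01  1.53494973e+00 -4.41378714e-04
  1.36552305e+00 -4.50982848e-01] [[-1.97463351e-02  9.99803766e-01 -1.58510147e-03]
 [ 9.99804981e-01  1.97467615e-02  2.53826711e-04]
 [ 2.85077522e-04 -1.57978020e-03 -9.99998712e-01]]
{'camera_matrix': array([[290.34019838,   0.        , 277.80219109],
       [  0.        , 290.34019838, 207.29019815],
       [  0.        ,   0.        ,   1.        ]]), 'cam_to_world': array([[ 0.99980236, -0.01943166, -0.00420126,  0.58439834],
       [ 0.01984105,  0.96194517,  0.27252125, -0.07181756],
       [-0.00125416, -0.27255075,  0.96214059,  0.37272461],
       [ 0.        ,  0.        ,  0.        ,  1.        ]])}
```

View pics/w1.png

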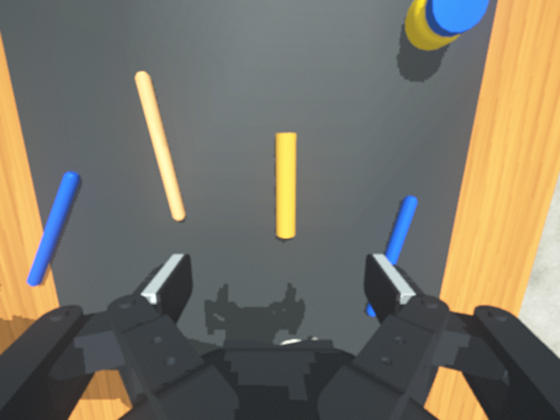

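The wrist view shows the tube upright at (286,186) and the dowel from (142,75) to (178,217). I'll measure both from here.

```bash
python3 - <<'E'
from h import *
im=cv2.imread('pics/w1.png');m=ctrl.camera_model('wrist');hsv=cv2.cvtColor(im,cv2.COLOR_BGR2HSV)
k=cv2.inRange(hsv,(5,70,90),(32,255,255)).astype(bool);k[:,:100]=0;k[:,380:]=0;k[300:]=0
for c in blobs(k):
    for z in (.0085,.0125): print(c[:,0].mean(0),z,bar(m,c,z))
print(proj(m,[.5859,-.1401,.0125]))
E
```

```text
[285.35802469 183.91358025] 0.0085 [ 594.9 -149.5  -89.   138.    26.8]
[285.35802469 183.91358025] 0.0125 [ 594.7 -148.6  -89.   136.5   26.5]
[160.12820513 145.5       ] 0.0085 [ 440.6 -105.6  -79.8  183.8   19.7]
[160.12820513 145.5       ] 0.0125 [ 442.2 -105.2  -79.8  181.8   19.5]
[278.52573813 180.9182002 ]
```

Tube centre is (0.595, -0.146), since the far end's top edge stretches the silhouette. Dowel centre is (0.441, -0.104) with its axis at -79.8°. Next: descend, grip the tube and lift it.

```bash
python3 -m handwheel '[[0,0,0,-0.02,0.029,0,1],[0,0,0,0,0,0.12,1],[0,0,0,0,0,0.15,1],[0,0,0,0,0,0.15,1],[0,0,0,0,0,0.15,1],[0,0,0,0,0,0.09,1],[0,0,0,0,0,0.06,1],[0,0,0,0,0,0.03,1]]'
python3 -m handwheel '[[0,0,0,0,0,0.008,1],[0,0,0,0,0,0,0.1],[0,0,0,0,0,0,0.1],[0,0,0,0,0,0,0.1],[0,0,0,0,0,0,0.1],[0,0,0,0,0,0,0.1],[0,0,0,0,0,0,0.1],[0,0,0,0,0,0,0.1]]'
```

```text
time_s: 3.35
eef_pos: [0.5936, -0.1474, 0.0151]
eef_rot: [-0.001, 0.701, 0.713, -0.001]
wrist_force: [-0.3, -0.8, 0.1]
opening: 0.999
grasp_force: 0.0
time_s: 4.15
eef_pos: [0.5957, -0.1466, 0.016]
eef_rot: [0.001, 0.7, 0.714, 0.0]
wrist_force: [-0.5, 1.0, 5.8]
opening: 0.271
grasp_force: 59.6
```

Gripped at 60 N. Now lift and move over beside the jig.

```bash
python3 -m handwheel '[[0,0,0,0,0,-0.05,0.1],[0,0,0,0,0,-0.12,0.1],[0,0,0,0,0,-0.15,0.1],[0,0,0,0,0,-0.15,0.1],[0,0,0,0,0,-0.12,0.1],[0,0,0,0.12,0,0,0.1],[0,0,0,0.15,0,0,0.1],[0,0,0,0.15,0,0,0.1]]'
python3 -m handwheel '[[0,0,0,0.15,0,0,0.1],[0,0,0,0.12,0,0,0.1],[0,0,0,0.06,0,0,0.1],[0,0,0,0.03,0,0,0.1],[0,0,0,0,0,0,0.1],[0,0,0,0,0,0,0.1],[0,0,0,0,0,0,0.1],[0,0,0,0,0,0,0.1]]'
python3 - <<'E'
from h import *
o=ctrl.get_obs();m=ctrl.camera_model('wrist');im=ctrl.camera('wrist')
cv2.imwrite('pics/w2.png',im);print(o['eef_pos']);print(rot());np.savez('w2.npz',**m)
E
```

```text
time_s: 4.95
eef_pos: [0.5923, -0.0194, 0.1929]
eef_rot: [0.0, 0.701, 0.713, 0.0]
wrist_force: [0.4, 0.0, -1.5]
opening: 0.267
grasp_force: 59.4
time_s: 5.75
eef_pos: [0.5909, 0.0864, 0.1919]
eef_rot: [0.0, 0.701, 0.713, -0.0]
wrist_force: [0.4, 0.1, -1.9]
opening: 0.269
grasp_force: 59.4
[0.59085131 0.0863904  0.1918724 ]
[[-1.69907157e-02  9.99855642e-01 -1.03471073e-04]
 [ 9.99855645e-01  1.69907088e-02 -6.70608992e-05]
 [-6.52931716e-05 -1.04595549e-04 -9.99999992e-01]]
```

View pics/w2.png

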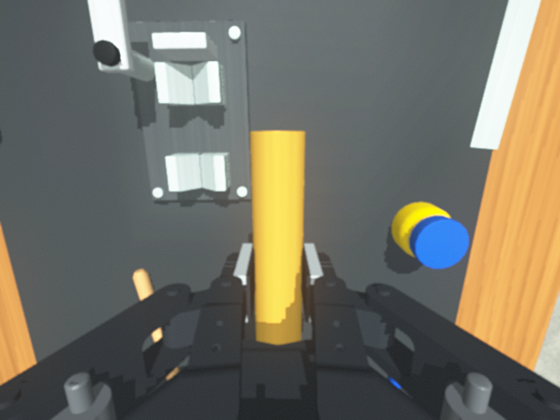

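The jig is clear at the upper left: blocks at about (188,83) and (198,172), stop at (180,40), base screws at (157,192), (242,191) and (235,33). I'll zoom in to pick corners.

```bash
python3 - <<'E'
import cv2
im=cv2.imread('pics/w2.png')[20:210,130:260]
cv2.imwrite('pics/crop2.png',cv2.resize(im,None,fx=3.15*1,fy=3.15,interpolation=cv2.INTER_CUBIC)[:598])
E
```

```text
(no output)
```

View pics/crop2.png

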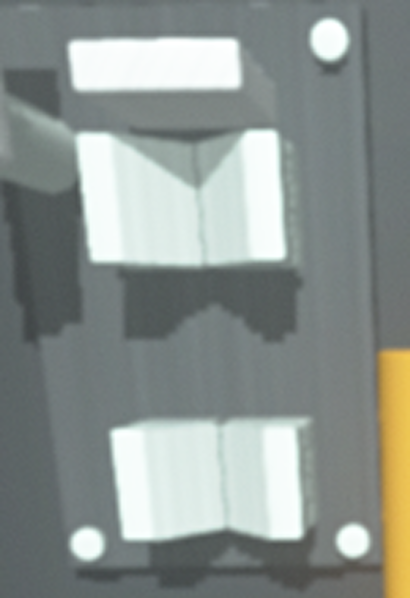

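The crop gives clear corners for the stop top (z 57.7 mm), both block tops (z 44 mm), and the V bottom line (z 26 mm). Now casting rays.

```bash
python3 - <<'E'
from h import *
m=dict(np.load('w2.npz'))
f=lambda pts,z:np.array([ray(m,np.array(p)/3.15+[129.66,19.66],z)*1000 for p in pts])[:,:2]
S=f([(69,41),(240,38),(242,90),(72,90)],.0577);F=f([(76,131),(278,129),(287,263),(91,262)],.044);N=f([(110,430),(299,427),(305,539),(122,540)],.044)
V=f([(198,190),(203,265),(220,422),(226,530)],.026)
for n,P in zip('SFNV',(S,F,N,V)):print(n,P.round(1).tolist(),P.mean(0).round(1))
d=F.mean(0)-N.mean(0);print('axis yaw',np.degrees(np.arctan2(d[1],d[0])),np.hypot(*d),'mid',(F.mean(0)+N.mean(0))/2)
d=V[0]-V[3];print('V yaw',np.degrees(np.arctan2(d[1],d[0])))
print('stopface',(S[2]+S[3])/2)
im=cv2.imread('pics/w2.png');hsv=cv2.cvtColor(im,cv2.COLOR_BGR2HSV);k=cv2.inRange(hsv,(18,150,90),(32,255,255)).astype(bool);k[:,:245]=0;k[:,310:]=0
c=max(blobs(k),key=cv2.contourArea);print('tube far end row',c[:,0,1].min(),bar(m,c,.19))
# far end upper-edge ray at several heights; far-end centre
mx=[p for p in c[:,0] if p[1]<=c[:,0,1].min()+2]; u=np.mean(mx,0);print(u,[ray(m,u,z)*1000 for z in (.19,.2,.205)])
for r in (140,170,200,230):
    cols=np.where(k[r])[0];print(r,cols.min(),cols.max(),ray(m,((cols.min()+cols.max())/2,r),.19)*1000,np.ptp(cols)+1)
E
```

```text
S [[485.8, 225.0], [529.9, 226.4], [529.8, 214.4], [485.4, 213.6]] [507.7 219.9]
F [[480.1, 206.5], [536.2, 207.9], [537.4, 172.9], [481.0, 172.2]] [508.7 189.8]
N [[482.2, 124.3], [539.3, 126.2], [540.0, 91.6], [482.9, 90.3]] [511.1 108.1]
V [[508.1, 194.3], [508.3, 173.0], [510.8, 125.5], [510.8, 90.2]] [509.5 145.7]
axis yaw 91.69984560494865 81.76616839818126 mid [509.90414034 148.98081473]
V yaw 91.4765872754172
stopface [507.60134648 214.02297386]
tube far end row 131 [590.1  95.8 -88.7 112.7  24.5]
[277.5        131.61111111] [array([589.3189875 , 151.88626227, 190.        ]), array([589.32362836, 152.10119613, 200.        ]), array([589.32594879, 152.20866306, 205.        ])]
140 251 303 [589.155732   148.25417126 190.        ] 53
170 252 303 [589.60214829 134.81282075 190.        ] 52
200 253 302 [589.83811575 120.58494509 190.        ] 50
230 254 302 [590.33176079 105.50799685 190.        ] 49
```

The sizes agree: 82 mm between blocks, stop 65 mm from the midpoint, 56 and 44 mm widths. The seat is at (0.5099, 0.1490) with yaw 91.6°. The held tube's centre is about at the TCP with yaw 91.57°, so no turn is needed. I'll move over the jig, 6 mm short of the stop, and come down to 15 mm above the seat.

```bash
python3 -m handwheel '[[0,0,0,0.04,-0.056,0,0.1],[0,0,0,0.08,-0.11,0,0.1],[0,0,0,0.061,-0.08,0,0.1],[0,0,0,0.01,-0.02,0,0.1],[0,0,0,0,0,0.05,0.1],[0,0,0,0,0,0.11,0.1],[0,0,0,0,0,0.11,0.1],[0,0,0,0,0,0.08,0.1]]'
python3 -m handwheel '[[0,0,0,0,0,0.05,0.1],[0,0,0,0,0,0.03,0.1],[0,0,0,0,0,0,0.1],[0,0,0,0,0,0,0.1],[0,0,0,0,0,0,0.1],[0,0,0,0,0,0,0.1],[0,0,0,0,0,0,0.1],[0,0,0,0,0,0,0.1]]'
python3 -c "
from h import *
o=ctrl.get_obs();print(o['eef_pos'],rot()[:,0],o['wrist_force'])"
```

```text
time_s: 6.6
eef_pos: [0.5098, 0.1426, 0.0852]
eef_rot: [-0.0, 0.701, 0.713, -0.0]
wrist_force: [-0.0, 0.5, -1.2]
opening: 0.269
grasp_force: 59.5
time_s: 7.4
eef_pos: [0.5101, 0.1435, 0.0633]
eef_rot: [0.0, 0.701, 0.714, 0.0]
wrist_force: [-0.1, -0.1, -2.1]
opening: 0.271
grasp_force: 59.5
[0.51013113 0.14348264 0.06331655] [-1.85603002e-02  9.99827743e-01  1.57589426e-05] [-0.14177328 -0.12368631 -2.11657185]
```

```bash
python3 -m handwheel '[[0,0,0,0,0,0.02,0.1],[0,0,0,0,0,0.015,0.1],[0,0,0,0,0,0.01,0.1],[0,0,0,0,0,0.004,0.1],[0,0,0,0,0,0.002,0.1],[0,0,0,0,0,0,0.1],[0,0,0,0,0,0,0.1],[0,0,0,0,0,0,0.1]]'
python3 -m handwheel '[[0,0,0,0,0,0.002,0.1],[0,0,0,0,0,0.002,0.1],[0,0,0,0,0,0,0.1],[0,0,0,0,0,0,0.1],[0,0,0,0,0,0,0.1],[0,0,0,0,0,0,0.1],[0,0,0,0,0,0,0.1],[0,0,0,0,0,0,0.1]]'
```

```text
time_s: 8.2
eef_pos: [0.5099, 0.1435, 0.0476]
eef_rot: [-0.0, 0.701, 0.714, 0.0]
wrist_force: [-0.3, -0.2, -1.8]
opening: 0.268
grasp_force: 59.6
time_s: 9.0
eef_pos: [0.5099, 0.1435, 0.0474]
eef_rot: [0.0, 0.7, 0.714, -0.0]
wrist_force: [-5.2, -0.5, 8.4]
opening: 0.268
grasp_force: 60.8
```

Seated contact at z = 0.0474 with about 10 N. Now slide to the stop.

```bash
python3 -m handwheel '[[0,0,0,0.004,0,-0.001,0.1],[0,0,0,0.004,0,0,0.1],[0,0,0,0.004,0,0,0.1],[0,0,0,0.003,0,0,0.1],[0,0,0,0.001,0,0,0.1],[0,0,0,0.001,0,0,0.1],[0,0,0,0,0,0,0.1],[0,0,0,0,0,0,0.1]]'
python3 -m handwheel '[[0,0,0,0.001,0,0,0.1],[0,0,0,0.001,0,0,0.1],[0,0,0,0.001,0,0,0.1],[0,0,0,0.001,0,0,0.1],[0,0,0,0,0,0,0.1],[0,0,0,0,0,0,0.1],[0,0,0,0,0,0,0.1],[0,0,0,0,0,0,0.1]]'
```

```text
time_s: 9.8
eef_pos: [0.5096, 0.1479, 0.0472]
eef_rot: [0.0, 0.7, 0.714, -0.001]
wrist_force: [-5.0, -3.9, 7.3]
opening: 0.274
grasp_force: 60.7
time_s: 10.6
eef_pos: [0.5096, 0.1483, 0.0472]
eef_rot: [0.001, 0.7, 0.714, -0.001]
wrist_force: [-5.3, -8.4, 6.9]
opening: 0.27
grasp_force: 60.8
```

The force builds to 8 N with the tube at y = 0.149, so it is at the stop. Release, rise, and go to above the dowel's rear part, 62 mm behind its centre.

```bash
python3 -m handwheel '[[0,0,0,0,0,0,0.6],[0,0,0,0,0,0,0.6],[0,0,0,0,0,0,0.6],[0,0,0,0,0,-0.02,0.6],[0,0,0,0,0,-0.12,0.6],[0,0,0,0,0,-0.16,0.6],[0,0,0,0,0,-0.12,0.6],[0,0,0,0,0,-0.08,0.6]]'
python3 -m handwheel '[[0,0,0,-0.06,-0.012,0,0.6],[0,0,0,-0.14,-0.028,0,0.6],[0,0,0,-0.16,-0.033,0,0.6],[0,0,0,-0.16,-0.033,0,0.6],[0,0,0,-0.16,-0.033,0,0.6],[0,0,0,-0.16,-0.033,0,0.6],[0,0,-0.026,-0.14,-0.028,0,0.6],[0,0,-0.025,-0.06,-0.012,0,0.6]]'
python3 -m handwheel '[[0,0,0,0,0,0.08,0.6],[0,0,0,0,0,0.12,0.6],[0,0,0,0,0,0.12,0.6],[0,0,0,0,0,0,0.6],[0,0,0,0,0,0,0.6],[0,0,0,0,0,0,0.6],[0,0,0,0,0,0,0.6],[0,0,0,0,0,0,0.6]]'
python3 - <<'E'
from h import *
o=ctrl.get_obs();m=ctrl.camera_model('wrist');im=ctrl.camera('wrist')
cv2.imwrite('pics/w3.png',im);print(o['eef_pos']);print(rot());np.savez('w3.npz',**m)
E
```

```text
time_s: 11.4
eef_pos: [0.5111, 0.1501, 0.2006]
eef_rot: [0.002, 0.7, 0.714, 0.002]
wrist_force: [0.6, -0.8, -0.7]
opening: 0.6
grasp_force: 0.0
time_s: 12.2
eef_pos: [0.4528, -0.1669, 0.1974]
eef_rot: [0.001, 0.641, 0.767, -0.0]
wrist_force: [1.1, 0.3, 0.4]
opening: 0.601
grasp_force: 0.0
time_s: 13.0
eef_pos: [0.4544, -0.1641, 0.1022]
eef_rot: [0.001, 0.641, 0.767, 0.0]
wrist_force: [0.4, -0.2, -0.2]
opening: 0.6
grasp_force: 0.0
[ 0.45439281 -0.16406708  0.10224116]
[[-0.17790213  0.98404634  0.00190698]
 [ 0.98404688  0.17790472 -0.0012837 ]
 [-0.00160248  0.00164819 -0.99999736]]
```

View pics/w3.png

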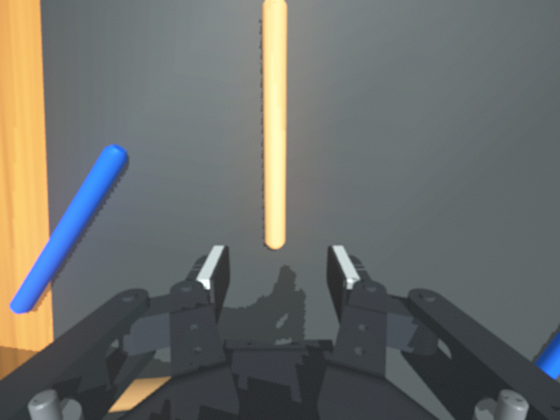

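The dowel is lined up: axis at column 275, rear end at row 248, between the fingers. I'll check the offsets numerically.

```bash
python3 - <<'E'
from h import *
im=cv2.imread('pics/w3.png');m=dict(np.load('w3.npz'));hsv=cv2.cvtColor(im,cv2.COLOR_BGR2HSV)
k=cv2.inRange(hsv,(5,70,120),(32,255,255)).astype(bool);k[:,:240]=0;k[:,310:]=0;k[260:]=0
c=max(blobs(k),key=cv2.contourArea);print(bar(m,c,.0085))
r=c[:,0,1].max();R=rot();t=ctrl.get_obs()['eef_pos']
for u in ([275,r],[275,r-30],[275,r-150],[275,c[:,0,1].min()]):
    u=np.array(u,float); cols=np.where(k[int(u[1])])[0];u[0]=(cols.min()+cols.max())/2;print(u,(R.T@(ray(m,u,.0085)-t)*1000).round(1))
E
```

```text
[ 441.1 -107.3  -79.8  180.6   18.1]
[274. 249.] [-32.1  -3.3  93.5]
[274.5 219. ] [-5.5 -2.8 93.4]
[274.5  99. ] [86.3 -2.6 93.3]
[274.   0.] [148.6  -2.7  93.2]
```

```bash
python3 -m handwheel '[[0,0,0,0,-0.009,0.06,0.6],[0,0,0,0,0,0.1,0.6],[0,0,0,0,0,0.08,0.6],[0,0,0,0,0,0.04,0.6],[0,0,0,0,0,0.017,0.6],[0,0,0,0,0,0,0.6],[0,0,0,0,0,0,0],[0,0,0,0,0,0,0]]'
python3 -m handwheel '[[0,0,0,0,0,0,0],[0,0,0,0,0,0,0],[0,0,0,0,0,0,0],[0,0,0,0,0,0,0],[0,0,0,0,0,-0.02,0],[0,0,0,0,0,-0.08,0],[0,0,0,0,0,-0.12,0],[0,0,0,0,0,-0.12,0]]'
python3 -m handwheel '[[0,0,0,0,0,-0.08,0],[0,0,0,0,0,0,0],[0,0,0,0,0,0,0],[0,0,0,0,0,0,0],[0,0,0,0,0,0,0],[0,0,0,0,0,0,0],[0,0,0,0,0,0,0],[0,0,0,0,0,0,0]]'
python3 - <<'E'
from h import *
o=ctrl.get_obs();m=ctrl.camera_model('wrist');im=ctrl.camera('wrist')
cv2.imwrite('pics/w4.png',im);print(o['eef_pos']);print(rot());np.savez('w4.npz',**m)
E
```

```text
time_s: 13.85
eef_pos: [0.4516, -0.1646, 0.0127]
eef_rot: [0.001, 0.641, 0.767, 0.0]
wrist_force: [-0.4, 0.7, 0.5]
opening: 0.269
grasp_force: 0.0
time_s: 14.65
eef_pos: [0.4502, -0.1637, 0.1147]
eef_rot: [-0.001, 0.641, 0.767, -0.0]
wrist_force: [0.9, -0.6, -0.0]
opening: 0.167
grasp_force: 58.6
time_s: 15.45
eef_pos: [0.4506, -0.164, 0.1372]
eef_rot: [-0.0, 0.641, 0.767, -0.0]
wrist_force: [-0.6, -0.6, -0.0]
opening: 0.174
grasp_force: 58.6
[ 0.45060965 -0.16396504  0.13720372]
[[-1.77713349e-01  9.84082193e-01 -4.50322731e-04]
 [ 9.84082211e-01  1.77713506e-01  3.35868940e-04]
 [ 4.10551075e-04 -3.83466195e-04 -9.99999842e-01]]
```

View pics/w4.png

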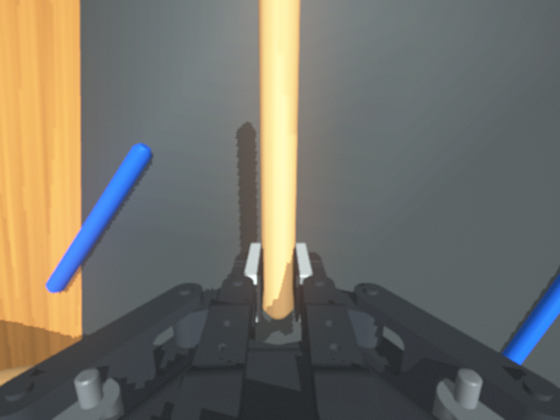

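The dowel is held, with its rear end at (279,315). I'll check its line in the hand and compute the move to the pre-insertion pose.

```bash
python3 - <<'E'
from h import *
im=cv2.imread('pics/w4.png');m=dict(np.load('w4.npz'));hsv=cv2.cvtColor(im,cv2.COLOR_BGR2HSV)
k=cv2.inRange(hsv,(5,40,120),(35,255,255)).astype(bool);k[:,:255]=0;k[:,305:]=0
R=rot();t=ctrl.get_obs()['eef_pos'];P=[]
for r in (5,60,120,180,230,312):
    cols=np.where(k[r])[0];a,b=cols.min(),cols.max()+1
    L=R.T@(ray(m,(a,r),t[2]-.0043)-t)*1000;Q=R.T@(ray(m,(b,r),t[2]-.0043)-t)*1000;P.append((L+Q)[:2]/2);print(r,a,b,((L+Q)/2).round(1),(Q-L)[1].round(1))
P=np.array(P);s=np.polyfit(P[:5,0],P[:5,1],1);print('slope deg in tool',np.degrees(s[0]),s[1])
x=np.array([-.028,.9996]);yaw=np.degrees(np.arctan2(R[1,0],R[0,0]));print('tool yaw',yaw,'dowel yaw',yaw-np.degrees(s[0]))
E
```

```text
5 258 301 [115.2   0.2   4.3] 17.4
60 258 300 [94.9 -0.   4.3] 17.8
120 259 299 [70.6  0.   4.3] 17.9
180 260 298 [43.4  0.1  4.3] 17.9
230 260 297 [18.4 -0.2  4.3] 18.3
312 265 291 [-28.7  -0.4   4.3] 14.0
slope deg in tool 0.1411108305549398 -0.1549007552578751
tool yaw 100.2365979482661 dowel yaw 100.09548711771116
```

The dowel is centred in the hand, with yaw within 0.15°. Turn +8.5°, then move to the pre-insertion pose with the tip about 20 mm short of the tube.

```bash
python3 -m handwheel '[[0,0,0.0236,0,0,0,0],[0,0,0.0236,0,0,0,0],[0,0,0,0.05,0.04,0,0],[0,0,0,0.1,0.09,0,0],[0,0,0,0.077,0.067,0,0],[0,0,0,0.03,0.03,0,0],[0,0,0,0,0,0.06,0],[0,0,0,0,0,0.1,0]]'
python3 -m handwheel '[[0,0,0,0,0,0.08,0],[0,0,0,0,0,0.04,0],[0,0,0,0,0,0.017,0],[0,0,0,0,0,0,0],[0,0,0,0,0,0,0],[0,0,0,0,0,0,0],[0,0,0,0,0,0,0],[0,0,0,0,0,0,0]]'
python3 - <<'E'
from h import *
o=ctrl.get_obs();t=o['eef_pos'];R=rot();print(t,np.degrees(np.arctan2(R[1,0],R[0,0])),o['wrist_force'])
m=ctrl.camera_model('scene');im=ctrl.camera('scene');cv2.imwrite('pics/s5.png',im);mt=ctrl.camera_model('top');it=ctrl.camera('top');cv2.imwrite('pics/t5.png',it)
ax=R[:,0]
for q in (-31,40,100,149): print(q,proj(m,t+ax*q/1000-[0,0,.0044]).round(1),proj(mt,t+ax*q/1000-[0,0,.0044]).round(1))
print('tube end exp',proj(m,[.5117,.084,.0437]),proj(mt,[.5117,.084,.0437]))
im=im[180:260,280:400];it=it[190:250,180:330]
a=cv2.resize(im,(600,400),interpolation=cv2.INTER_CUBIC);b=cv2.resize(it,(450,180),interpolation=cv2.INTER_CUBIC)
c=np.zeros((590,600,3),'uint8');c[:400]=a;c[405:585,:450]=b;cv2.imwrite('pics/c5.png',c)
E
```

```text
time_s: 16.3
eef_pos: [0.5185, -0.0855, 0.091]
eef_rot: [0.002, 0.696, 0.718, 0.001]
wrist_force: [0.2, -0.7, -0.6]
opening: 0.169
grasp_force: 58.6
time_s: 17.1
eef_pos: [0.5169, -0.0851, 0.0491]
eef_rot: [0.001, 0.696, 0.718, 0.0]
wrist_force: [-0.4, -0.6, -0.9]
opening: 0.174
grasp_force: 58.6
[ 0.51687194 -0.08508699  0.04910688] 91.74455481590975 [-0.38417633 -0.59052194 -0.92711905]
-31 [285.5 201.6] [290.9 219. ]
40 [305.3 209.9] [268.5 219.3]
100 [322.7 217.2] [249.6 219.5]
149 [337.4 223.4] [234.1 219.7]
tube end exp [343.58277252 226.17463386] [227.78253634 219.75002319]
```

View pics/c5.png

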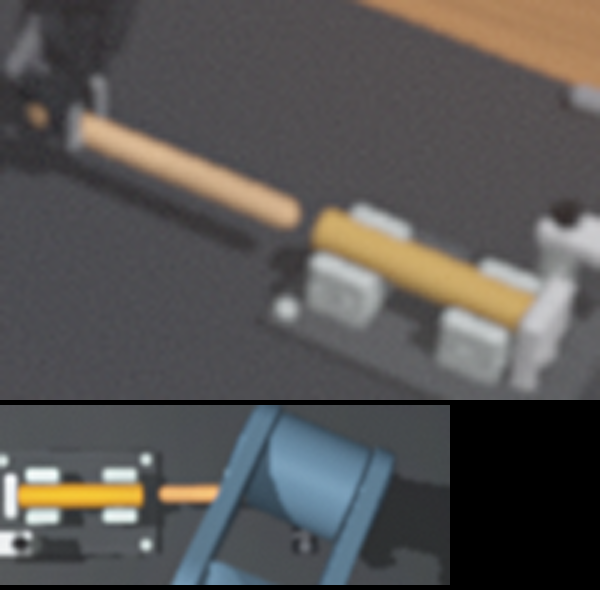

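Dowel and tube look collinear in both views, and the tube sits in the Vs against the stop. I'll do a quick line fit to get the offset in numbers.

```bash
python3 - <<'E'
from h import *
t=ctrl.get_obs()['eef_pos'];ax=rot()[:,0]
for n,f,dr,tr in (('scene','s5',(300,336),(346,384)),('top','t5',(235,252),(188,224))):
    m=ctrl.camera_model(n);im=cv2.imread(f'pics/{f}.png');h=cv2.cvtColor(im,cv2.COLOR_BGR2HSV)
    k=cv2.inRange(h,(5,80,90),(35,255,255)).astype(bool)
    for nm,(a,b) in (('dowel',dr),('tube',tr)):
        e=[]
        for c in range(a,b+1,2):
            r=np.where(k[195:260,c])[0]+195
            if len(r)<3: continue
            mid=(r.min()+r.max())/2
            if nm=='dowel': P=[t+ax*q-[0,0,.0044] for q in np.linspace(0,.16,400)]
            else: P=[np.array([.5099,.149,.0437])+q*np.array([-.028,.9996,0]) for q in np.linspace(-.065,.065,400)]
            uv=np.array([proj(m,p) for p in P]);e.append((c,mid-np.interp(c,*(uv[np.argsort(uv[:,0])].T))))
        e=np.array(e);print(n,nm,'row residual vs column',np.polyfit(e[:,0]-e[:,0].mean(),e[:,1],1).round(3),len(e))
uv=[proj(ctrl.camera_model('scene'),[.513,.05,z]) for z in (.0437,.0537)];print('px per 10mm z',uv[1]-uv[0])
E
```

```text
scene dowel row residual vs column [-0.005 -0.962] 19
scene tube row residual vs column [-0.011 -1.354] 20
top dowel row residual vs column [-0.063 -0.463] 9
top tube row residual vs column [-0.006 -0.125] 19
px per 10mm z [ 0.15887018 -2.50135375]
```

The offsets are under 1.5 mm, well within the taper's 4.5 mm capture, so I'll start inserting.

```bash
python3 -m handwheel '[[0,0,0,0.02,-0.0023,0,0],[0,0,0,0.03,0,0,0],[0,0,0,0.03,0,0,0],[0,0,0,0.02,0,0,0],[0,0,0,0.02,0,0,0],[0,0,0,0.01,0,0,0],[0,0,0,0,0,0,0],[0,0,0,0,0,0,0]]'
```

```text
time_s: 18.0
eef_pos: [0.5147, -0.046, 0.0485]
eef_rot: [0.0, 0.696, 0.718, -0.0]
wrist_force: [0.4, 0.4, -0.7]
opening: 0.169
grasp_force: 59.0
```

It's entering freely. Continue, stopping about 12 mm short.

```bash
python3 -m handwheel '[[0,0,0,0.02,0.001,0,0],[0,0,0,0.04,0,0,0],[0,0,0,0.05,0,0,0],[0,0,0,0.05,0,0,0],[0,0,0,0.03,0,0,0],[0,0,0,0.01,0,0,0],[0,0,0,0,0,0,0],[0,0,0,0,0,0,0]]'
python3 -m handwheel '[[0,0,0,0.02,0,0,0],[0,0,0,0.03,0,0,0],[0,0,0,0.03,0,0,0],[0,0,0,0.02,0,0,0],[0,0,0,0.01,0,0,0],[0,0,0,0.01,0,0,0],[0,0,0,0,0,0,0],[0,0,0,0,0,0,0]]'
```

```text
time_s: 18.8
eef_pos: [0.5132, 0.0139, 0.0485]
eef_rot: [0.0, 0.696, 0.718, -0.0]
wrist_force: [0.8, 0.7, -0.7]
opening: 0.169
grasp_force: 59.0
time_s: 19.6
eef_pos: [0.512, 0.0499, 0.0485]
eef_rot: [0.0, 0.696, 0.718, 0.0]
wrist_force: [0.2, 0.0, -0.8]
opening: 0.173
grasp_force: 59.0
```

```bash
python3 -m handwheel '[[0,0,0,0.012,0,0,0],[0,0,0,0.012,0,0,0],[0,0,0,0.008,0,0,0],[0,0,0,0.004,0,0,0],[0,0,0,0.004,0,0,0],[0,0,0,0.004,0,0,0],[0,0,0,0,0,0,0],[0,0,0,0,0,0,0]]'
python3 -m handwheel '[[0,0,0,0.002,0,0,0],[0,0,0,0.002,0,0,0],[0,0,0,0.002,0,0,0],[0,0,0,0.001,0,0,0],[0,0,0,0,0,0,0],[0,0,0,0,0,0,0],[0,0,0,0,0,0,0],[0,0,0,0,0,0,0]]'
```

```text
time_s: 20.4
eef_pos: [0.5116, 0.0632, 0.0485]
eef_rot: [0.0, 0.696, 0.718, 0.0]
wrist_force: [0.3, 0.9, -0.3]
opening: 0.169
grasp_force: 59.0
time_s: 21.2
eef_pos: [0.5118, 0.0639, 0.0486]
eef_rot: [0.001, 0.696, 0.718, -0.001]
wrist_force: [-0.0, -8.0, -0.8]
opening: 0.169
grasp_force: 59.0
```

It stops at y = 0.0639 with 8 N, as expected for fully home. One firmer push, then release, rise, close the jaws and move over the tube's middle.

```bash
python3 -m handwheel '[[0,0,0,0.002,0,0,0],[0,0,0,0.001,0,0,0],[0,0,0,0,0,0,0],[0,0,0,0,0,0,0],[0,0,0,0,0,0,0],[0,0,0,0,0,0,0],[0,0,0,0,0,0,0],[0,0,0,0,0,0,0]]'
python3 -m handwheel '[[0,0,0,0,0,0,0.6],[0,0,0,0,0,0,0.6],[0,0,0,0,0,0,0.6],[0,0,0,0,0,0,0.6],[0,0,0,0,0,-0.03,0.6],[0,0,0,0,0,-0.08,0.6],[0,0,0,0,0,-0.1,0.6],[0,0,0,0,0,-0.06,0.6]]'
python3 -m handwheel '[[0,0,0,0.04,0.002,0,0],[0,0,0,0.08,0,0,0],[0,0,0,0.09,0,0,0],[0,0,0,0.05,0,0,0],[0,0,0,0.02,0,0,0],[0,0,0,0,0,0,0],[0,0,0,0,0,0,0],[0,0,0,0,0,0,0]]'
python3 - <<'E'
from h import *
o=ctrl.get_obs();print(o['eef_pos'],rot()[:,0],o['wrist_force'],o['opening'])
m=ctrl.camera_model('wrist');im=ctrl.camera('wrist');cv2.imwrite('pics/w6.png',im)
s=ctrl.camera('scene');cv2.imwrite('pics/s6.png',s)
c=np.zeros((420,800,3),'uint8');c[:,:280]=im[:,140:420];c[:390,285:795]=cv2.resize(s[180:258,285:387],(510,390),interpolation=cv2.INTER_CUBIC);cv2.imwrite('pics/c6.png',c)
E
```

```text
time_s: 22.0
eef_pos: [0.512, 0.0639, 0.0487]
eef_rot: [0.001, 0.696, 0.718, -0.001]
wrist_force: [-1.0, -10.8, 0.6]
opening: 0.171
grasp_force: 59.0
time_s: 22.8
eef_pos: [0.5125, 0.0663, 0.1322]
eef_rot: [0.001, 0.696, 0.718, 0.001]
wrist_force: [0.5, 0.1, 0.9]
opening: 0.597
grasp_force: 0.0
time_s: 23.6
eef_pos: [0.5097, 0.1494, 0.1294]
eef_rot: [0.0, 0.697, 0.717, -0.0]
wrist_force: [-0.0, -0.6, -0.8]
opening: -0.001
grasp_force: 0.0
[0.50967258 0.14938115 0.12937385] [-2.94849525e-02  9.99565194e-01 -2.44696850e-04] [-0.00690363 -0.58987171 -0.75360291] -0.0007700853389837144
```

View pics/c6.png

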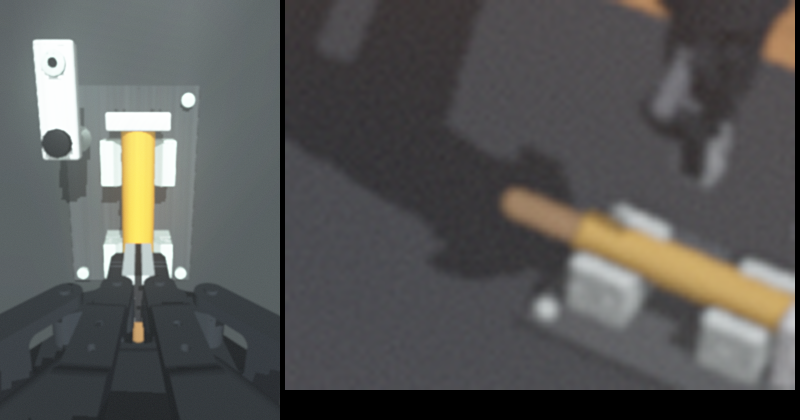

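The tube is against the stop in both Vs, and the dowel sticks out about 50 mm. The closed tips are above the tube's middle. Now to lower and press.

```bash
python3 -m handwheel '[[0,0,0,0,0,0.05,0],[0,0,0,0,0,0.07,0],[0,0,0,0,0,0.05,0],[0,0,0,0,0,0.02,0],[0,0,0,0,0,0.01,0],[0,0,0,0,0,0,0],[0,0,0,0,0,0,0],[0,0,0,0,0,0,0]]'
python3 -m handwheel '[[0,0,0,0,0,0.004,0],[0,0,0,0,0,0.002,0],[0,0,0,0,0,0.001,0],[0,0,0,0,0,0,0],[0,0,0,0,0,0,0],[0,0,0,0,0,0,0],[0,0,0,0,0,0,0],[0,0,0,0,0,0,0]]'
```

```text
time_s: 24.5
eef_pos: [0.5102, 0.1502, 0.0703]
eef_rot: [0.0, 0.696, 0.718, 0.001]
wrist_force: [0.1, -0.3, 0.6]
opening: 0.001
grasp_force: 0.0
time_s: 25.3
eef_pos: [0.5095, 0.1502, 0.0674]
eef_rot: [-0.0, 0.696, 0.718, -0.0]
wrist_force: [-0.0, -0.1, -0.1]
opening: 0.004
grasp_force: 0.0
```

```bash
python3 -m handwheel '[[0,0,0,0,0,0.002,0],[0,0,0,0,0,0.001,0],[0,0,0,0,0,0,0],[0,0,0,0,0,0,0],[0,0,0,0,0,0,0],[0,0,0,0,0,0,0],[0,0,0,0,0,0,0],[0,0,0,0,0,0,0]]'
```

```text
time_s: 26.1
eef_pos: [0.5097, 0.1502, 0.0672]
eef_rot: [0.0, 0.696, 0.718, 0.0]
wrist_force: [-2.6, 0.1, 6.9]
opening: 0.0
grasp_force: 3.3
```

```bash
python3 -m handwheel '[[0,0,0,0,0.001,0.001,0],[0,0,0,0,0,0.0003,0],[0,0,0,0,0,0,0],[0,0,0,0,0,0,0],[0,0,0,0,0,0,0],[0,0,0,0,0,0,0],[0,0,0,0,0,0,0],[0,0,0,0,0,0,0]]'
python3 -c "
from h import *
for i in range(3): ctrl.camera('scene');o=ctrl.get_obs();print(o['eef_pos'],o['wrist_force'])"
```

```text
time_s: 26.9
eef_pos: [0.5097, 0.1502, 0.0671]
eef_rot: [-0.0, 0.696, 0.718, -0.0]
wrist_force: [-5.7, -0.8, 9.9]
opening: -0.001
grasp_force: 5.5
[0.5097616  0.15019494 0.06714975] [-4.89032116 -0.41404993 10.5068686 ]
[0.50976481 0.15016856 0.06716864] [-5.02826615 -0.62701433 11.0100178 ]
[0.50975301 0.15017384 0.06713647] [-4.78741781  0.13584804 10.79039732]
```

The side force is 5 N, so I'll shift sideways by -0.6 mm to take it off.

```bash
python3 -m handwheel '[[0,0,0,0,-0.001,0,0],[0,0,0,0,-0.001,0,0],[0,0,0,0,0,0,0],[0,0,0,0,0,0,0],[0,0,0,0,0,0,0],[0,0,0,0,0,0,0],[0,0,0,0,0,0,0],[0,0,0,0,0,0,0]]'
python3 - <<'E'
from h import *
s=ctrl.camera('scene');o=ctrl.get_obs();print(o['eef_pos'],o['wrist_force'])
cv2.imwrite('pics/c7.png',cv2.resize(s[180:258,300:400],(600,468),interpolation=cv2.INTER_CUBIC))
E
```

```text
time_s: 27.85
eef_pos: [0.5097, 0.1502, 0.0672]
eef_rot: [0.0, 0.696, 0.718, 0.0]
wrist_force: [-3.2, -0.1, 9.6]
opening: -0.001
grasp_force: 4.4
[0.50968712 0.1501833  0.0671747 ] [-3.72996793 -1.19034947  8.47305702]
```

View pics/c7.png

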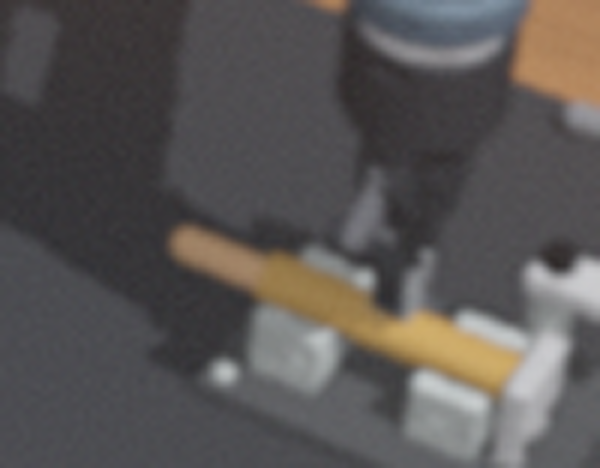

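The picture shows the tips on the tube midway between the blocks, the tube at the stop and the dowel in. One last trim, then hand in.

```bash
python3 -m handwheel '[[0,0,0,0,-0.001,0.0006,0],[0,0,0,0,0,0,0],[0,0,0,0,0,0,0],[0,0,0,0,0,0,0],[0,0,0,0,0,0,0],[0,0,0,0,0,0,0],[0,0,0,0,0,0,0],[0,0,0,0,0,0,0]]'
python3 -c "
from h import *
print(ctrl.get_obs()['wrist_force'],ctrl.hand_in())"
```

```text
time_s: 28.7
eef_pos: [0.5097, 0.1502, 0.0672]
eef_rot: [0.001, 0.696, 0.718, 0.0]
wrist_force: [-3.0, -0.2, 8.8]
opening: -0.004
grasp_force: 4.6
the job is handed in; nothing more can be done
[-2.97870441 -0.19760488  8.75443677] None
```

I handed the job in at about 29 s: the tube lies in both V-blocks against the stop, the dowel is pushed fully home, and the closed gripper is still pressing down midway between the blocks with about 9 N (plus about 3 N sideways).

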